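Find the spacer bush that fits the spare cutter spindle

TASK

The key duplicator's spare spindle in the bench stand needs its spacer bush: of the three square-headed bushes lying among locks and key blanks in the grey bin, which look alike outside, only one fits. Find it by trying them on the spindle without forcing: the right one slides on without slack and stops against the shoulder, a tight one will not go on, a loose one is slack and runs on over the thicker part. Leave the right bush on the spindle, up against the shoulder, and everything else in the bin; do not disturb the things round about.

Things in the scene. Friction and masses are not known exactly. Their poses are not given: they have to be found in the camera images.
- bush_a: Steel spacer bush, one of three alike outside, 180 g: square head 32 x 32 mm (x -20 to +2 mm) and round spigot 28 mm in diameter (x +2 to +20 mm), bored through along x, 16 mm above the origin; it fits either end first. Lies on a flat of its head, x level. Origin: middle of its length, on its underside. Grip across the head's upright flats, at x = -9 mm.
- bush_b: Steel spacer bush, one of three alike outside, 180 g: square head 32 x 32 mm (x -20 to +2 mm) and round spigot 28 mm in diameter (x +2 to +20 mm), bored through along x, 16 mm above the origin; it fits either end first. Lies on a flat of its head, x level. Origin: middle of its length, on its underside. Grip across the head's upright flats, at x = -9 mm.
- bush_c: Steel spacer bush, one of three alike outside, 180 g: square head 32 x 32 mm (x -20 to +2 mm) and round spigot 28 mm in diameter (x +2 to +20 mm), bored through along x, 16 mm above the origin; it fits either end first. Lies on a flat of its head, x level. Origin: middle of its length, on its underside. Grip across the head's upright flats, at x = -9 mm.
- bush_a_bore (a point): Centre of the bore of bush_a: middle of its length, on the axis; axes as the bush, x along the bore. Its bore is 13.6, 17.4 or 21.6 mm, one bush of each; which it is is not known.
- bush_b_bore (a point): Centre of the bore of bush_b: middle of its length, on the axis; axes as the bush, x along the bore. Its bore is 13.6, 17.4 or 21.6 mm, one bush of each; which it is is not known.
- bush_c_bore (a point): Centre of the bore of bush_c: middle of its length, on the axis; axes as the bush, x along the bore. Its bore is 13.6, 17.4 or 21.6 mm, one bush of each; which it is is not known.
- parts_bin: Shallow grey steel bin, 210 (x) x 200 (y) x 48 mm, walls and floor 4 mm, open above, does not move. Origin: centre of the underside; its inner floor is 4 mm above.
- spindle: Spare spindle, fixed in a bench stand: base 72 (x) x 60 x 12 mm, post 34 mm wide, 102 mm high at x = +19 to +35 mm, level steel spindle along x, 85 mm above the origin, free end to -x: front journal 16 mm in diameter, 34 mm long with a 3 mm taper at the tip, then a square shoulder and a thicker part 19.5 mm in diameter, 21 mm long up to the post. Origin: centre of the base's underside.
- spindle_tip (a point): Free end of the spindle, on its axis; axes as the spindle (it points to -x, a bush is slid on towards +x).
- spindle_shoulder (a point): The shoulder between the 16 mm journal and the 19.5 mm part, on the axis, 34 mm behind the tip; axes as the spindle. A bush that stops here has its bore centre at x = -20 mm.
- brass_cylinder: Brass lock cylinder lying in the bin, 33 (x) x 65 (y) x 17 mm. Origin: centre of the underside.
- nickel_cylinder: Grey lock cylinder lying in the bin, 33 (x) x 65 (y) x 17 mm. Origin: centre of the underside.
- block_padlock: Grey block padlock lying in the bin, 41 (x) x 53 (y) x 24 mm. Origin: centre of the underside.
- key_blank_1: Key blank lying flat in the bin, 56 (x) x 28 (y) x 6 mm, bow to +x. Origin: middle, on the underside.
- key_blank_2: Key blank lying flat in the bin, 56 (x) x 28 (y) x 6 mm, bow to +x. Origin: middle, on the underside.
- bristle_brush: Wooden bristle brush lying behind the bin, 28 x 180 (y) x 11 mm. Origin: centre of the underside.
- oil_bottle: Small oil bottle with a red spout standing behind the spindle, 42 mm diameter, 131 mm high. Origin: centre of the underside.
There are look-alikes about, which are no part of the job. Leave any red look-alike of the bush_c alone.

How it is judged:
At the end, for the whole second after the job is handed in: One bush sits on the spindle against the shoulder without slack (bore centre 17.5 to 23.5 mm in front of it, within 1.8 mm of the axis in height, 2 mm sideways, 0.1 rad; a loose one hangs lower), released, at rest; the other bushes, locks and key blanks lie in the bin, below its rim ((((x of bush_a_bore in the frame of spindle_shoulder between -0.0235 and -0.0175 m and y of bush_a_bore in the frame of spindle_shoulder between -0.002 and 0.002 m and z of bush_a_bore in the frame of spindle_shoulder between -0.0018 and 0.0018 m and angle between the x axis of bush_a and the x axis of spindle, either way round below 0.1 rad) and (x of bush_b_bore in the frame of parts_bin between -0.103 and 0.103 m and y of bush_b_bore in the frame of parts_bin between -0.098 and 0.098 m and z of bush_b_bore in the frame of parts_bin between -0.005 and 0.042 m) and (x of bush_c_bore in the frame of parts_bin between -0.103 and 0.103 m and y of bush_c_bore in the frame of parts_bin between -0.098 and 0.098 m and z of bush_c_bore in the frame of parts_bin between -0.005 and 0.042 m)) or ((x of bush_b_bore in the frame of spindle_shoulder between -0.0235 and -0.0175 m and y of bush_b_bore in the frame of spindle_shoulder between -0.002 and 0.002 m and z of bush_b_bore in the frame of spindle_shoulder between -0.0018 and 0.0018 m and angle between the x axis of bush_b and the x axis of spindle, either way round below 0.1 rad) and (x of bush_a_bore in the frame of parts_bin between -0.103 and 0.103 m and y of bush_a_bore in the frame of parts_bin between -0.098 and 0.098 m and z of bush_a_bore in the frame of parts_bin between -0.005 and 0.042 m) and (x of bush_c_bore in the frame of parts_bin between -0.103 and 0.103 m and y of bush_c_bore in the frame of parts_bin between -0.098 and 0.098 m and z of bush_c_bore in the frame of parts_bin between -0.005 and 0.042 m)) or ((x of bush_c_bore in the frame of spindle_shoulder between -0.0235 and -0.0175 m and y of bush_c_bore in the frame of spindle_shoulder between -0.002 and 0.002 m and z of bush_c_bore in the frame of spindle_shoulder between -0.0018 and 0.0018 m and angle between the x axis of bush_c and the x axis of spindle, either way round below 0.1 rad) and (x of bush_a_bore in the frame of parts_bin between -0.103 and 0.103 m and y of bush_a_bore in the frame of parts_bin between -0.098 and 0.098 m and z of bush_a_bore in the frame of parts_bin between -0.005 and 0.042 m) and (x of bush_b_bore in the frame of parts_bin between -0.103 and 0.103 m and y of bush_b_bore in the frame of parts_bin between -0.098 and 0.098 m and z of bush_b_bore in the frame of parts_bin between -0.005 and 0.042 m))) and linear speed of each of bush_a, bush_b, bush_c below 0.03 m/s and x of brass_cylinder in the frame of parts_bin between -0.103 and 0.103 m and y of brass_cylinder in the frame of parts_bin between -0.098 and 0.098 m and z of brass_cylinder in the frame of parts_bin between -0.005 and 0.042 m and x of nickel_cylinder in the frame of parts_bin between -0.103 and 0.103 m and y of nickel_cylinder in the frame of parts_bin between -0.098 and 0.098 m and z of nickel_cylinder in the frame of parts_bin between -0.005 and 0.042 m and x of block_padlock in the frame of parts_bin between -0.103 and 0.103 m and y of block_padlock in the frame of parts_bin between -0.098 and 0.098 m and z of block_padlock in the frame of parts_bin between -0.005 and 0.042 m and x of key_blank_1 in the frame of parts_bin between -0.103 and 0.103 m and y of key_blank_1 in the frame of parts_bin between -0.098 and 0.098 m and z of key_blank_1 in the frame of parts_bin between -0.005 and 0.042 m and x of key_blank_2 in the frame of parts_bin between -0.103 and 0.103 m and y of key_blank_2 in the frame of parts_bin between -0.098 and 0.098 m and z of key_blank_2 in the frame of parts_bin between -0.005 and 0.042 m); the robot touches nothing.
It fails at once if a bush or the robot presses on the spindle or its stand with more than 45 N (contact force between spindle and anything else above 45 N).
It fails at once if a thing lying round about (brush, oil bottle) is moved by more than 3 cm (distance of any of bristle_brush, oil_bottle from where it was at the start of the episode above 0.03 m).
It also fails if it takes over 72 s, if anything falls off the work surface, if the arm or the gripper's body presses on something with over 40 N, if the wrist force passes 120 N, or if a joint passes its speed limit or range.

ROBOT

A 7-joint arm with a two-finger parallel gripper is mounted at the origin on a cart in front of the work surface, level with it; the furniture and walls round the work are solid. World frame = base frame: x ahead of the robot, y to its left, z up, the work surface at z = 0. Lengths are in m, angles in rad, forces in N, time in s.
With the tool pointing down it reaches from about 0.425 to 0.95 m from the base axis. Payload 16.7 kg.
Tool frame: the origin (TCP) lies midway between the tips of the shut fingers; the grasp point (between the pads) lies 19 mm behind it; x points along the fingers, z is the direction in which the jaws open and shut, and the axes are right-handed (so a half turn about x gives the same grasp; the last joint's range is limited). The gripper opens to 94 mm and grips with 3 to 60 N. Pads are 16 mm wide; open, the fingers measure 119 mm over their backs; the gripper's body (75 mm by 177 mm) begins 78 mm behind the grasp point.
Start: joints at [0.971, 0.426, 0.074, 1.606, -0.034, 1.111, -0.067], TCP at [0.294, -0.608, 0.183] pointing down, gripper open.
Joint ranges: [-2.85, 2.85], [-0.5, 2.14], [-1.23, 1.37], [0.21, 2.46], [-1.02, 4.16], [0.16, 2.05], [-2.73, 2.73]. Speed limits (rad/s): [1.89, 1.89, 2.39, 2.39, 3.01, 3.01, 3.01].

INTERFACE

Orientations are given as a rotation vector (axis times angle).
In Python, from cell import bot gives the robot as it stands.
- The arm moves only by the tool drive_tool, never from a script. Its argument "commands" is a list that holds one entry, the list of rows, each a list of 6 numbers: the shift along the world's x, y, z in cm, then the turn, a rotation vector about the world's x, y, z in degrees. A call has 1 to 8 rows; each row shifts and turns the pose as measured when the row begins; what a row does not reach is not made up. A row lasts 1/8 s, in which the tool goes at most 62.5 mm and 10.7 degrees, less where a joint would pass 70% of its speed; a pose out of reach is approached as far as the arm can. A call with a gripper value outside its range is refused whole. "jaw" is the opening, from 0 (shut) to 1 (fully open), set as the call begins (left out, the last holds). The fingers move at their own pace and stop on an object; "squeeze" is the grip in N (left out, the last holds). Time passes only in rows, so rows that do not move let the fingers close. It gives the time, the measured TCP pose, the force and the opening at its end, in the units of the state.
- bot.get_obs(): the state, without advancing time (a new reading comes with each control period).
- bot.get_image(name): name is "scene" or "top"; returns a dict with "img" (480x640x3 uint8, red, green, blue), "intrinsics" (3x3 intrinsics, pixels), "rvec" (rotation vector, rad) and "tvec" (3), from world to camera coordinates, as OpenCV has them. Camera axes: x right, y down, z forward; pixel columns grow to the right and rows downward; lengths in m; the calibration is good to about 2 mm. A picture is of the moment at which its call begins. There is no depth.
- bot.close_job(): hands the job in, once; it reports no verdict.
The state is a dict: "t": time; "joint_pos": joint angles; "joint_velocities": joint speeds; "joint_efforts": joint torques, N m; "tool_pos": TCP position; "ee_rot": TCP orientation; "ft_force": force on the tool from outside, world axes, zero at the start; "torque": the same for the moment, N m; "finger_gap": finger opening in m.
Only numpy, scipy, OpenCV 4.12 (cv2) and the standard library are available. Lean on these libraries where they do the work, as an engineer would, in place of code of your own. Each camera call takes 0.05 s, during which the arm holds its last target. There are 200 camera calls.

## Working session

There is one attempt and no reset: what is moved stays moved. The work goes in short steps, Python scripts to look and compute and a tool call to move; the robot and the scene stay as the last step left them, time stands still between calls to the robot, and variables do not carry over. Pictures are saved under pics/ and viewed, about 8 in all and at most 12, crops included, and the job is handed in when it is done.

Besides the shell and the picture viewer there is one more tool, called after "Emit:" as name([rows], argument=value, ...), one row to a line, values as JSON. drive_tool: Moves the arm, as the interface text tells. Its arguments: {"type":"object","properties":{"commands":{"type":"array"},"jaw":{"type":"number"},"squeeze":{"type":"number"}},"required":["commands"]}

```bash
mkdir -p pics; ls
python3 - <<'E'
from cell import bot
import cv2,pickle,numpy as np
d={n:bot.get_image(n) for n in("scene","top")}
pickle.dump(d,open("im0.pkl","wb"))
for n in d:
    cv2.imwrite(f"pics/{n}0.png",d[n]["img"][:,:,::-1]);R=cv2.Rodrigues(np.array(d[n]["rvec"]))[0]
    print(n,d[n]["intrinsics"],-R.T@np.array(d[n]["tvec"]).ravel(),R[2])
o=bot.get_obs();print(o)
E
```

```text
pics
scene [[608.18931729   0.         320.96130484]
 [  0.         608.18931729 241.06587704]
 [  0.           0.           1.        ]] [ 0.24005922 -0.44371858  0.79382396] [ 0.38801276  0.63176627 -0.67105698]
top [[605.77327402   0.         309.52808555]
 [  0.         605.77327402 241.71078102]
 [  0.           0.           1.        ]] [0.45710367 0.2251167  1.01000801] [ 0.19434824 -0.03179294 -0.98041724]
{'t': 0.1, 'joint_pos': array([ 0.97050921,  0.42666611,  0.07385921,  1.60653567, -0.03412422,
        1.11080484, -0.06711738]), 'joint_velocities': array([ 0.00021151, -0.00363815, -0.00079501, -0.00066769,  0.00063552,
        0.00016882,  0.00126115]), 'joint_efforts': array([ 6.64390900e-03, -9.37460589e+01,  3.67622048e+00, -4.55041122e+01,
       -4.86985676e-02,  1.67748774e-02,  3.19028345e-05]), 'tool_pos': array([ 0.29387334, -0.60720153,  0.18255131]), 'ee_rot': array([ 0.87170829,  1.3903765 , -0.87078943]), 'ft_force': array([0.69944545, 0.09961243, 0.60430937]), 'torque': array([-0.01536631, -0.02161146,  0.04851359]), 'finger_gap': 0.09390348272789381}
```

View pics/scene0.png

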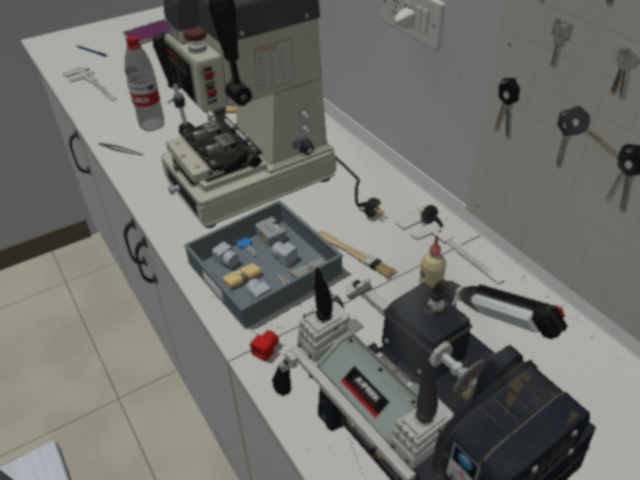

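View pics/top0.png

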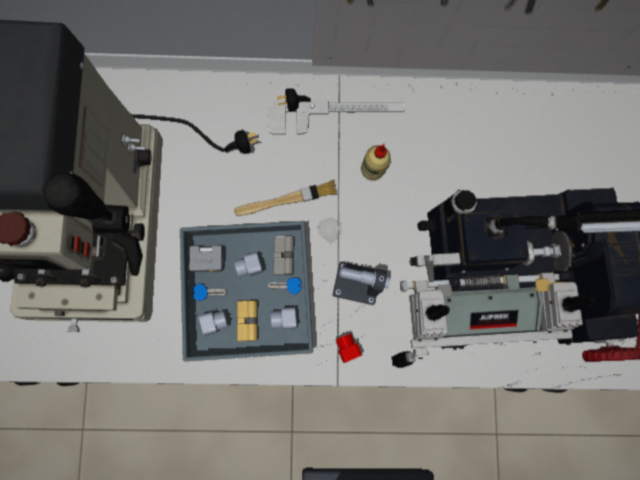

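The scene view has the bin at about (265,260). In the top view, the three bushes are at about (247,263), (213,321) and (284,317), and the spindle stand is at (360,281). The red look-alike at (348,347) stays untouched. Other things that could be mistaken for a bush are the padlock (206,258), the nickel cylinder (283,254) and the brass cylinder (247,320).

```bash
cat > h.py <<'E'
import cv2,pickle,numpy as np
def ray(d,u,v,z):
    R=cv2.Rodrigues(np.array(d["rvec"],float))[0];c=-R.T@np.array(d["tvec"],float).ravel()
    r=R.T@np.linalg.inv(d["intrinsics"])@np.array([u,v,1.]);return c+r*(z-c[2])/r[2]
def proj(d,P):
    return cv2.projectPoints(np.array(P,float).reshape(-1,3),np.array(d["rvec"],float),np.array(d["tvec"],float),np.array(d["intrinsics"],float),None)[0].reshape(-1,2)
def crop(d,u0,v0,u1,v1,s,name):
    im=cv2.resize(d["img"][v0:v1,u0:u1,::-1],None,fx=s,fy=s,interpolation=cv2.INTER_CUBIC)
    for u in range((u0//20+1)*20,u1,20): cv2.line(im,((u-u0)*s,0),((u-u0)*s,6),(0,0,255),1);cv2.putText(im,str(u),((u-u0)*s-10,18),0,.35,(0,0,255))
    for v in range((v0//20+1)*20,v1,20): cv2.line(im,(0,(v-v0)*s),(6,(v-v0)*s),(0,0,255),1);cv2.putText(im,str(v),(8,(v-v0)*s+4),0,.35,(0,0,255))
    cv2.imwrite(name,im)
E
python3 - <<'E'
from h import *
d=pickle.load(open("im0.pkl","rb"))
t=d["top"]
for n,u,v,z in[("b1",247,263,.036),("b2",213,321,.036),("b3",284,317,.036),("sp",360,281,.085),("red",348,347,.02),("bot",376,160,.07)]:print(n,ray(t,u,v,z).round(3))
for u,v in[(181,229),(307,222),(314,352),(183,358)]:print("bincorner",ray(t,u,v,.048).round(4))
crop(t,176,215,396,365,3,"pics/topc.png")
s=d["scene"];crop(s,180,190,380,340,4,"pics/scc.png")
E
```

```text
b1 [0.613 0.294 0.036]
b2 [0.518 0.345 0.036]
b3 [0.527 0.232 0.036]
sp [0.58  0.116 0.085]
red [0.481 0.128 0.02 ]
bot [0.782 0.088 0.07 ]
bincorner [0.6641 0.4018 0.048 ]
bincorner [0.6805 0.1985 0.048 ]
bincorner [0.4722 0.1842 0.048 ]
bincorner [0.4598 0.3872 0.048 ]
```

View pics/topc.png

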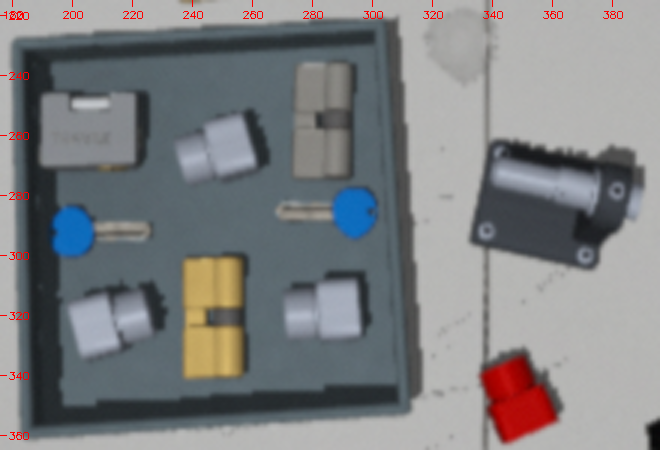

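View pics/scc.png

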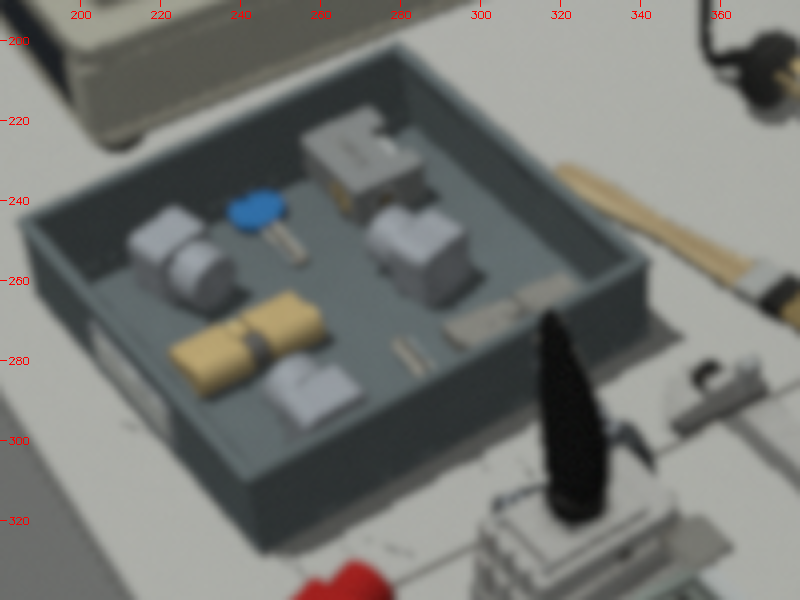

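Both crops confirm the choice. In the top crop the three grey bushes have heads at (253,259), (210,323) and (291,317). The spindle tip is at about (340,273), with the post at (381,278), so the bush slides towards -y in the world. Next I measure the axes.

```bash
cat >> h.py <<'E'
def bush(d,u0,v0,u1,v1,thr,z):
    g=d["img"][v0:v1,u0:u1].astype(int);m=(g[:,:,2]>thr).astype(np.uint8)
    n,l,s,c=cv2.connectedComponentsWithStats(m);k=1+np.argmax(s[1:,4]);ys,xs=np.where(l==k)
    P=np.array([ray(d,x+u0,y+v0,z) for x,y in zip(xs,ys)])[:,:2]
    w,h,a=cv2.minAreaRect((P*1000).astype(np.float32))[:3] if 0 else (0,0,0)
    r=cv2.minAreaRect((P*1000).astype(np.float32));c=P.mean(0);e=np.linalg.svd(P-c,full_matrices=False)[2][0]
    return s[k,4],c.round(4),np.degrees(np.arctan2(e[1],e[0])).round(1),r
E
python3 - <<'E'
from h import *
from scipy.spatial.transform import Rotation as Ro
d=pickle.load(open("im0.pkl","rb"));t=d["top"]
R=Ro.from_rotvec([0.87170829,1.3903765,-0.87078943]).as_matrix();print(R.round(2))
print(t["img"][263,236:268,2],t["img"][255:285,365].tolist()[:3])
for b in[(230,247,268,282),(193,303,236,340),(264,300,304,336)]:
    for thr in(125,145):print(bush(t,*b,thr,.034))
g=cv2.cvtColor(t["img"],cv2.COLOR_RGB2GRAY)
for u in range(338,392,3):print(u,g[258:294,u])
E
```

```text
[[-0.    0.9   0.44]
 [ 0.    0.44 -0.9 ]
 [-1.   -0.   -0.  ]]
[145 148 149 151 154 157 159 154 149 160 168 174 175 176 177 176 177 178
 176 176 176 175 168 134  79  51  48  49  62  96 107 110] [[182, 182, 180], [182, 182, 180], [182, 182, 180]]
(np.int32(392), array([0.6104, 0.2933]), np.float64(-66.8), ((611.0775146484375, 295.03765869140625), (29.999507904052734, 40.370079040527344), 15.425393104553223))
(np.int32(328), array([0.6105, 0.2924]), np.float64(113.6), ((610.615478515625, 294.75439453125), (27.669002532958984, 38.591243743896484), 17.514184951782227))
(np.int32(407), array([0.5161, 0.3483]), np.float64(-79.9), ((517.0804443359375, 346.6695251464844), (29.74738121032715, 40.76789093017578), 16.982982635498047))
(np.int32(341), array([0.516 , 0.3488]), np.float64(-78.2), ((517.0927734375, 346.47479248046875), (27.54165267944336, 38.92361068725586), 16.815065383911133))
(np.int32(409), array([0.5241, 0.2332]), np.float64(-78.1), ((525.1591796875, 234.82240295410156), (28.675214767456055, 40.03742218017578), 1.057019591331482))
(np.int32(347), array([0.5243, 0.2321]), np.f
[... 2135 characters left out ...]
38  41  46  53  57  61
  62  64  67  67  67  66  66  65  62  58  58  56  52  48  44  38  33  39]
380 [180 182 181 180 172 135  98  81  77  78  72  53  41  43  46  50  54  71
 102 106 104 124 120  90  69  66  64  62  61  59  56  51  47  46  81 142]
383 [182 181 181 182 180 168 124  87  79  79  76  65  48  39  43  47  50  64
  96 111 109 115 106  81  67  65  64  64  63  73  89 107 131 157 175 180]
386 [180 181 181 181 181 179 158 116  85  81  79  76  65  53  49  50  53  54
  65  73  91 111 124 139 152 159 158 152 143 138 154 174 181 183 182 181]
389 [180 181 181 180 181 181 181 181 180 180 179 169 126  89  81  77  80  79
  84 102 128 145 155 163 169 172 173 173 175 178 181 181 181 181 181 181]
```

Run:
```python
from h import *
d=pickle.load(open("im0.pkl","rb"));t=d["top"]
us=np.array([344,347,350,353,356,359]);vs=np.array([272.55,273.25,273.95,274.6,275.2,275.9])
P=np.array([ray(t,u,v,.085) for u,v in zip(us,vs)]);k=np.polyfit(P[:,1],P[:,0],1);print(P.round(4),"yaw dx/dy",k,np.degrees(np.arctan(k[0])))
print("tip?",ray(t,339.0,271.4,.085),"shoulder?",ray(t,361,276.3,.085))
g=cv2.cvtColor(t["img"],cv2.COLOR_RGB2GRAY)
for v in (269,270,271,272,273,274):print(v,g[v,330:348])
for v in (268,269,282,283):print(v,g[v,355:368])
# scene check
s=d["scene"];a=np.arctan(k[0]);
for y in(.1505,.137,.1165):print(y,proj(s,[np.polyval(k,y),y,.085]))
```

```text
[[0.5931 0.1411 0.085 ]
 [0.5921 0.1364 0.085 ]
 [0.5911 0.1318 0.085 ]
 [0.5902 0.1271 0.085 ]
 [0.5893 0.1225 0.085 ]
 [0.5884 0.1178 0.085 ]] yaw dx/dy [0.20213702 0.5645321 ] 11.427616669039084
tip? [0.5947329  0.14883866 0.085     ] shoulder? [0.58779439 0.11473314 0.085     ]
269 [182 181 181 182 182 181 170 122  73  69  94 113 125 130 129 125 120 114]
270 [181 181 182 182 182 181 166 111  69  77 109 127 142 144 143 141 137 134]
271 [182 182 182 183 182 181 165 104  66  81 121 141 159 163 161 156 152 148]
272 [181 183 181 182 182 179 161  98  67  91 128 150 173 180 177 173 169 165]
273 [182 182 183 183 182 176 147  87  68  95 127 150 168 176 177 177 180 180]
274 [182 181 183 182 181 172 136  81  71  94 123 143 156 160 163 167 171 173]
268 [30 29 27 28 27 27 27 29 28 28 29 29 31]
269 [50 43 37 34 31 29 29 31 34 30 30 28 29]
282 [ 64  64  64  66  68  76  89 100 106 112 118 124 130]
283 [ 62  62  63  62  64  65  70  76  80  85  92  99 107]
0.1505 [[316.69540922 278.7769464 ]]
0.137 [[319.74056714 284.4556733 ]]
0.1165 [[324.48044812 293.29478456]]
```

Before the first reach, I check candidates by pixel in the top view. Bushes: (247,263), (213,321), (284,317). Not bushes: the red look-alike (348,347), padlock (206,258), nickel cylinder (283,254) and brass cylinder (247,320). I start with the nearest bush, at (284,317).

Emit:
drive_tool([
  [[0,0,6,0,0,0],[0,1,6,0,0,0],[1,4,4,0,0,10],[2,5.5,2,0,0,10],[2,5.5,0,0,0,10],[2,5.5,0,0,0,10],[2,5.5,0,0,0,9],[2,5.5,0,0,0,9]],
], jaw=0.53)

```text
t: 1.1
tool_pos: [0.4023, -0.2735, 0.3643]
ee_rot: [0.062, 1.577, -0.068]
ft_force: [1.3, 0.6, -0.5]
finger_gap: 0.0498
```

Emit:
drive_tool([
  [[1,6,0,0,0,4],[1,6,0,0,0,4],[1.5,6,0,0,0,0],[1.5,6,0,0,0,0],[1.5,6,0,0,0,0],[1.5,6,-2,0,0,0],[2,6,-3,0,0,0],[2,5,-3,0,0,0]],
])

```text
t: 2.1
tool_pos: [0.5184, 0.1954, 0.2897]
ee_rot: [-0.054, 1.571, 0.045]
ft_force: [1.6, -1.6, 1.2]
finger_gap: 0.0499
```

Emit:
drive_tool([
  [[0.8,3,-5,0,0,0],[0,0,-5,0,0,0],[0,0,-5,0,0,0],[0,0,-3,0,0,0],[0,0,0,0,0,0]],
])

```text
t: 2.72
tool_pos: [0.5237, 0.2307, 0.1006]
ee_rot: [-0.058, 1.578, 0.051]
ft_force: [-0.6, -0.9, 0.6]
finger_gap: 0.0501
```

```bash
cat > look.py <<'E'
import sys;from cell import bot;from h import *
def look(k,box,s=5,cam="top"):
    d=bot.get_image(cam);pickle.dump(d,open(f"im{k}.pkl","wb"));crop(d,*box,s,f"pics/c{k}.png");return d
E
python3 - <<'E'
from look import *
d=look(1,(230,230,360,350));o=bot.get_obs();print(o["t"],o["tool_pos"],o["ee_rot"],o["joint_pos"].round(2),o["ft_force"])
p=o["tool_pos"];print(proj(d,[p,[p[0],p[1],.036]]))
E
```

```text
2.775 [0.5244677  0.23107946 0.10198223] [-0.0574507   1.57583869  0.05162347] [ 0.03  0.44 -0.7   1.88  0.34  0.96 -0.76] [-0.5005116  -0.05685455 -0.01381091]
[[284.63008407 315.28572145]
 [284.82966266 318.36800901]]
```

View pics/c1.png

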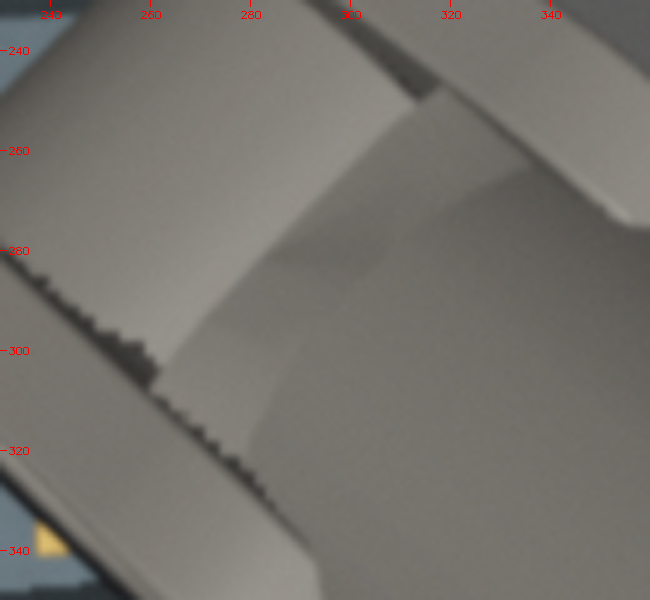

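Arm blocks the top camera there, so the crop shows only the wrist. I'll use proprioception and the scene camera for close work.

Emit:
drive_tool([
  [[0.15,-0.7,-4,0,0,0],[0,0,-2.5,0,0,0],[0,0,-1.5,0,0,0],[0,0,-1,0,0,0]],
])

```text
t: 3.28
tool_pos: [0.5311, 0.2256, 0.0169]
ee_rot: [-0.054, 1.566, 0.052]
ft_force: [-0.3, -0.5, -0.2]
finger_gap: 0.0497
```

Run:
```python
from look import *
d=look(2,(190,180,350,320),5,"scene");o=bot.get_obs();print(o["t"],o["tool_pos"],o["ee_rot"],o["ft_force"])
p=o["tool_pos"];print(proj(d,[p]))
```

```text
3.325 [0.53062798 0.22533433 0.01586498] [-0.05405373  1.56664558  0.05208859] [ 0.42697428  0.07136744 -1.03054981]
[[263.41971537 295.62501121]]
```

View pics/c2.png

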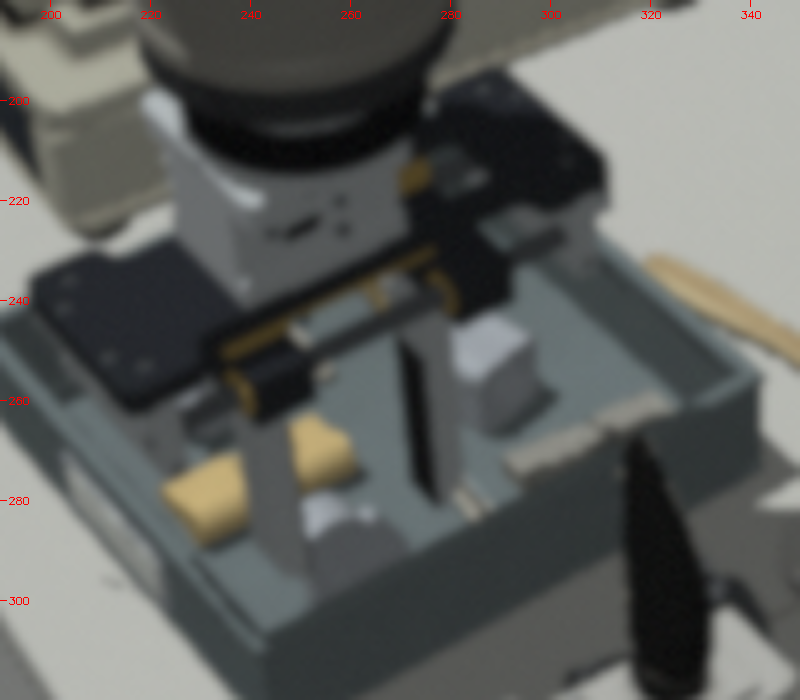

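The scene crop shows the fingers straddling the bush: near tip at (249,295), far tip at (277,280), head between. Correcting x and depth, then closing.

Emit:
drive_tool([
  [[-0.4,0,-0.6,0,0,0],[0,0,0,0,0,0]],
])

```text
t: 3.58
tool_pos: [0.527, 0.2258, 0.0107]
ee_rot: [-0.054, 1.565, 0.052]
ft_force: [0.1, 0.6, 1.0]
finger_gap: 0.0499
```

Emit:
drive_tool([
  [[0,0,0,0,0,0],[0,0,0,0,0,0],[0,0,0,0,0,0],[0,0,0,0,0,0]],
], jaw=0.2, squeeze=20)

```text
t: 4.08
tool_pos: [0.5275, 0.2259, 0.0116]
ee_rot: [-0.054, 1.564, 0.052]
ft_force: [-0.9, -0.5, -2.0]
finger_gap: 0.0315
```

Emit:
drive_tool([
  [[0,0,3,0,0,0],[0,0,4,0,0,-5],[2.5,-1.5,0,0,0,-5],[2.5,-1.5,0,0,0,-5],[2,-1.5,0,0,0,0],[0,0,0,0,0,0]],
])

```text
t: 4.82
tool_pos: [0.5987, 0.1788, 0.0834]
ee_rot: [0.154, 1.561, -0.156]
ft_force: [-0.4, 0.0, -2.9]
finger_gap: 0.0313
```

```bash
cat > st.py <<'E'
from cell import bot;import numpy as np
from scipy.spatial.transform import Rotation as Ro
o=bot.get_obs();R=Ro.from_rotvec(o["ee_rot"]).as_matrix();p=o["tool_pos"]
a=np.radians(11.43);s=np.array([-np.sin(a),-np.cos(a)]);n=np.array([np.cos(a),-np.sin(a)])
q=p[:2]-np.array([.5947,.1488])
print("t",o["t"],"p",p.round(4),"along(mm) %.1f lat %.1f"%(q@s*1e3,q@n*1e3),"yaw %.1f"%np.degrees(np.arctan2(R[1,2],R[0,2])),"tilt",np.degrees(R[:2,0]).round(1),"zz %.2f"%np.degrees(R[2,2]),"F",o["ft_force"].round(1),"gap",o["finger_gap"].round(4))
E
python3 st.py; python3 st.py
```

```text
Traceback (most recent call last):
  File "st.py", line 6, in <module>
    print("t",o["t"],"p",p.round(4),"along(mm) %.1f lat %.1f"%(q@s*1e3,q@n*1e3),"yaw %.1f"%np.degrees(np.arctan2(R[1,2],R[0,2])),"tilt",np.degrees(R[:2,0]).round(1),"zz %.2f"%np.degrees(R[2,2]),"F",o["ft_force"].round(1),"gap",o["finger_gap"].round(4))
                                                                                                                                                                                                                                   ^^^^^^^^^^^^^^^^^^^^^
AttributeError: 'float' object has no attribute 'round'
Traceback (most recent call last):
  File "st.py", line 6, in <module>
    print("t",o["t"],"p",p.round(4),"along(mm) %.1f lat %.1f"%(q@s*1e3,q@n*1e3),"yaw %.1f"%np.degrees(np.arctan2(R[1,2],R[0,2])),"tilt",np.degrees(R[:2,0]).round(1),"zz %.2f"%np.degrees(R[2,2]),"F",o["ft_force"].round(1),"gap",o["finger_gap"].round(4))
                                                                                                                                                                                                                                   ^^^^^^^^^^^^^^^^^^^^^
AttributeError: 'float' object has no attribute 'round'
```

```bash
sed -i 's/o\["finger_gap"\].round(4)/round(float(o["finger_gap"]),4)/' st.py; python3 st.py
python3 - <<'E'
from look import *
d=look(3,(270,200,400,320),5,"scene");t=look("3t",(230,200,400,330),5,"top")
a=cv2.imread("pics/c3.png");b=cv2.imread("pics/c3t.png");b=cv2.resize(b,(400,300));a=cv2.resize(a,(400,370))
cv2.imwrite("pics/c3b.png",np.hstack([a,np.vstack([b,np.zeros((70,400,3),np.uint8)])]))
E
```

```text
t 4.825 p [0.5987 0.1788 0.0834] along(mm) -30.2 lat -2.0 yaw -11.3 tilt [ 0.2 -0.1] zz 0.24 F [-0.4  0.  -2.9] gap 0.0313
```

View pics/c3b.png

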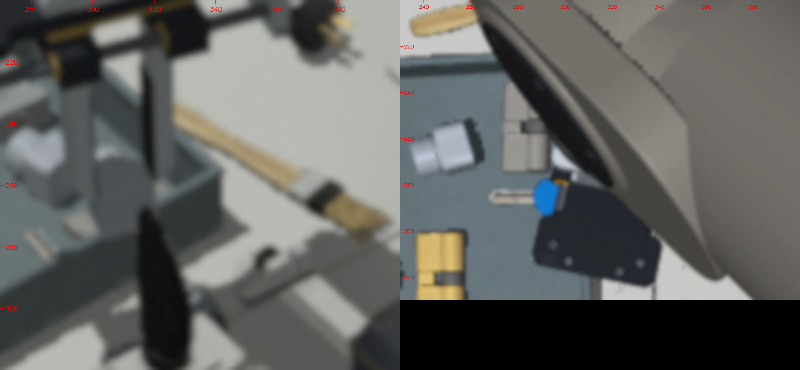

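The scene crop shows the bush held at (305,260), its head end face towards the spindle. The black handle hides the tip, and the arm covers it in the top view. So I align by proprioception and feel.

Emit:
drive_tool([
  [[0.2,0,-0.7,0,0,0],[0,0,0,0,0,0]],
])

```text
t: 5.18
tool_pos: [0.5981, 0.1815, 0.0756]
ee_rot: [0.151, 1.563, -0.152]
ft_force: [-0.3, 0.3, -2.3]
finger_gap: 0.0312
```

```bash
python3 st.py
```

```text
t 5.175 p [0.5981 0.1815 0.0756] along(mm) -32.7 lat -3.1 yaw -11.1 tilt [ 0.1 -0. ] zz 0.15 F [-0.3  0.3 -2.3] gap 0.0312
```

Emit:
drive_tool([
  [[0,0,0,0,0,0]],
])

```text
t: 5.3
tool_pos: [0.5978, 0.1819, 0.0756]
ee_rot: [0.151, 1.563, -0.151]
ft_force: [-0.2, 0.5, -2.5]
finger_gap: 0.0315
```

Emit:
drive_tool([
  [[0,0,0,0,0,0]],
])

```text
t: 5.42
tool_pos: [0.5977, 0.1821, 0.0756]
ee_rot: [0.15, 1.563, -0.151]
ft_force: [-0.3, 0.2, -2.6]
finger_gap: 0.0312
```

Emit:
drive_tool([
  [[0,0,0,0,0,0]],
])

```text
t: 5.55
tool_pos: [0.5977, 0.1822, 0.0757]
ee_rot: [0.15, 1.563, -0.151]
ft_force: [0.4, -0.1, -2.5]
finger_gap: 0.0314
```

Emit:
drive_tool([
  [[0,0,0,0,0,0]],
])

```text
t: 5.68
tool_pos: [0.5977, 0.1822, 0.0758]
ee_rot: [0.15, 1.563, -0.151]
ft_force: [0.5, -0.3, -3.1]
finger_gap: 0.0315
```

Emit:
drive_tool([
  [[0.35,-0.1,0.04,0,0,-0.4],[0,0,0,0,0,0]],
])

```text
t: 5.92
tool_pos: [0.6016, 0.181, 0.0764]
ee_rot: [0.156, 1.562, -0.157]
ft_force: [-0.0, 0.7, -2.2]
finger_gap: 0.0313
```

```bash
python3 st.py
```

```text
t 5.925 p [0.6016 0.181  0.0764] along(mm) -33.0 lat 0.4 yaw -11.4 tilt [ 0.2 -0. ] zz 0.17 F [-0.   0.7 -2.2] gap 0.0313
```

Emit:
drive_tool([
  [[-0.2,-0.8,-0.03,0,0,0],[-0.12,-0.6,0,0,0,0],[0,0,0,0,0,0]],
])

```text
t: 6.3
tool_pos: [0.5981, 0.1655, 0.076]
ee_rot: [0.156, 1.562, -0.158]
ft_force: [0.5, 0.3, -2.5]
finger_gap: 0.0311
```

```bash
python3 st.py
```

```text
t 6.3 p [0.5981 0.1655 0.076 ] along(mm) -17.1 lat 0.0 yaw -11.5 tilt [ 0.2 -0.1] zz 0.16 F [ 0.5  0.3 -2.5] gap 0.0311
```

Aligned. Advancing in 2 mm steps and watching the force.

Emit:
drive_tool([
  [[-0.04,-0.2,0,0,0,0],[-0.04,-0.2,0,0,0,0],[-0.04,-0.2,0,0,0,0],[0,0,0,0,0,0]],
])

```text
t: 6.8
tool_pos: [0.5968, 0.1593, 0.0761]
ee_rot: [0.156, 1.562, -0.157]
ft_force: [0.2, 0.4, -1.1]
finger_gap: 0.0312
```

Emit:
drive_tool([
  [[-0.04,-0.2,0,0,0,0],[0,0,0,0,0,0]],
])

```text
t: 7.05
tool_pos: [0.5964, 0.1573, 0.076]
ee_rot: [0.156, 1.562, -0.157]
ft_force: [0.6, -0.2, -1.8]
finger_gap: 0.0312
```

Emit:
drive_tool([
  [[-0.04,-0.2,0,0,0,0],[0,0,0,0,0,0]],
])

```text
t: 7.3
tool_pos: [0.5963, 0.1553, 0.0762]
ee_rot: [0.156, 1.562, -0.157]
ft_force: [0.7, 0.3, -2.2]
finger_gap: 0.0311
```

Emit:
drive_tool([
  [[-0.04,-0.2,0,0,0,0],[0,0,0,0,0,0]],
])

```text
t: 7.55
tool_pos: [0.5959, 0.1532, 0.0762]
ee_rot: [0.156, 1.562, -0.157]
ft_force: [-0.3, -1.1, -2.7]
finger_gap: 0.0315
```

Emit:
drive_tool([
  [[-0.04,-0.2,0,0,0,0],[0,0,0,0,0,0]],
])

```text
t: 7.8
tool_pos: [0.5955, 0.151, 0.0762]
ee_rot: [0.156, 1.562, -0.157]
ft_force: [0.8, 0.4, -2.1]
finger_gap: 0.0315
```

Emit:
drive_tool([
  [[-0.04,-0.2,0,0,0,0],[0,0,0,0,0,0]],
])

```text
t: 8.05
tool_pos: [0.5951, 0.1489, 0.0763]
ee_rot: [0.156, 1.562, -0.157]
ft_force: [-0.4, -1.4, -1.1]
finger_gap: 0.0317
```

```bash
python3 st.py
```

```text
t 8.05 p [0.5951 0.1489 0.0763] along(mm) -0.2 lat 0.4 yaw -11.4 tilt [ 0.2 -0. ] zz 0.21 F [-0.4 -1.4 -1.1] gap 0.0317
```

It's on the spindle with no force, so the bore is 17.4 or 21.6. Continuing towards the shoulder.

Emit:
drive_tool([
  [[-0.09,-0.4,0,0,0,0],[-0.08,-0.4,0,0,0,0],[-0.08,-0.4,0,0,0,0],[-0.08,-0.3,0,0,0,0],[0,0,0,0,0,0]],
])

```text
t: 8.68
tool_pos: [0.5923, 0.1328, 0.0766]
ee_rot: [0.157, 1.56, -0.156]
ft_force: [1.0, -0.1, -1.4]
finger_gap: 0.0314
```

```bash
python3 st.py
```

```text
t 8.675 p [0.5923 0.1328 0.0766] along(mm) 16.2 lat 0.8 yaw -11.5 tilt [ 0.3 -0. ] zz 0.28 F [ 1.  -0.1 -1.4] gap 0.0314
```

Emit:
drive_tool([
  [[-0.12,-0.2,-0.04,0,0,0],[0,0,0,0,0,0]],
])

```text
t: 8.93
tool_pos: [0.592, 0.1311, 0.0765]
ee_rot: [0.158, 1.558, -0.156]
ft_force: [1.8, -0.6, -0.8]
finger_gap: 0.0309
```

Emit:
drive_tool([
  [[-0.04,-0.2,0,0,0,0],[0,0,0,0,0,0]],
])

```text
t: 9.18
tool_pos: [0.5917, 0.1291, 0.0766]
ee_rot: [0.158, 1.558, -0.155]
ft_force: [2.9, -1.1, -1.3]
finger_gap: 0.0314
```

Emit:
drive_tool([
  [[-0.04,-0.2,0,0,0,0],[0,0,0,0,0,0]],
])

```text
t: 9.43
tool_pos: [0.5913, 0.1271, 0.0766]
ee_rot: [0.158, 1.558, -0.155]
ft_force: [2.9, -0.5, -1.3]
finger_gap: 0.0313
```

Emit:
drive_tool([
  [[-0.04,-0.2,0,0,0,0],[0,0,0,0,0,0]],
])

```text
t: 9.68
tool_pos: [0.5912, 0.1264, 0.0767]
ee_rot: [0.159, 1.557, -0.153]
ft_force: [3.0, 1.6, -3.7]
finger_gap: 0.0313
```

```bash
python3 st.py
```

```text
t 9.675 p [0.5912 0.1264 0.0767] along(mm) 22.6 lat 1.0 yaw -11.4 tilt [0.5 0.2] zz 0.42 F [ 3.   1.6 -3.7] gap 0.0313
```

Emit:
drive_tool([
  [[-0.04,-0.2,0,0,0,0],[0,0,0,0,0,0]],
])

```text
t: 9.93
tool_pos: [0.5911, 0.1263, 0.0768]
ee_rot: [0.16, 1.557, -0.15]
ft_force: [3.0, 0.5, -2.6]
finger_gap: 0.0312
```

Emit:
drive_tool([
  [[0.04,0,-0.15,0,0,0]],
])

```text
t: 10.05
tool_pos: [0.5913, 0.1263, 0.0755]
ee_rot: [0.16, 1.557, -0.15]
ft_force: [-5.2, -0.4, 19.1]
finger_gap: 0.0312
```

Emit:
drive_tool([
  [[0,0,0.3,0,0,0]],
])

```text
t: 10.18
tool_pos: [0.5907, 0.1263, 0.0779]
ee_rot: [0.16, 1.558, -0.15]
ft_force: [5.4, 1.7, -27.5]
finger_gap: 0.0309
```

```bash
python3 st.py
```

```text
t 10.175 p [0.5907 0.1263 0.0779] along(mm) 22.9 lat 0.6 yaw -11.3 tilt [0.4 0.3] zz 0.37 F [  5.4   1.7 -27.5] gap 0.0309
```

The bush stops at 22.6 mm, as predicted for the shoulder. A ±1.2 mm vertical wiggle meets 19 to 27 N, so there's no slack: this is the 17.4 mm bush. Unloading it, then releasing.

Emit:
drive_tool([
  [[0.02,0,-0.12,0,0,0],[0,0,0,0,0,0]],
])

```text
t: 10.42
tool_pos: [0.5905, 0.126, 0.0765]
ee_rot: [0.159, 1.559, -0.151]
ft_force: [2.3, 1.5, -1.2]
finger_gap: 0.031
```

Emit:
drive_tool([
  [[0,0,0,0,0,0],[0,0,0,0,0,0],[0,0,0,0,0,0]],
], jaw=0.6)

```text
t: 10.8
tool_pos: [0.5901, 0.1255, 0.0765]
ee_rot: [0.159, 1.56, -0.151]
ft_force: [1.1, 0.2, 0.8]
finger_gap: 0.0556
```

```bash
python3 st.py
```

```text
t 10.8 p [0.5901 0.1255 0.0765] along(mm) 23.7 lat 0.1 yaw -11.3 tilt [0.4 0.2] zz 0.30 F [1.1 0.2 0.8] gap 0.0556
```

Emit:
drive_tool([
  [[0,0,2,0,0,0],[0,0,4,0,0,0],[0,0,6,0,0,0],[0,0,6,0,0,0],[0,0,6,0,0,0],[-2,-5,2,0,0,0],[-2,-6,0,0,0,0],[-2,-6,0,0,0,0]],
])

```text
t: 11.8
tool_pos: [0.5261, -0.0412, 0.3549]
ee_rot: [0.152, 1.554, -0.139]
ft_force: [0.9, -1.4, -0.0]
finger_gap: 0.0564
```

Emit:
drive_tool([
  [[-2,-6,0,0,0,0],[-2,-6,0,0,0,0],[-2,-6,0,0,0,0],[-1,-6,0,0,0,0],[0,-6,0,0,0,0],[0,-3,0,0,0,0],[0,0,0,0,0,0]],
])

```text
t: 12.68
tool_pos: [0.451, -0.376, 0.3667]
ee_rot: [0.15, 1.543, -0.143]
ft_force: [-0.6, 0.9, 0.2]
finger_gap: 0.0566
```

```bash
python3 st.py
python3 - <<'E'
from look import *
d=look(4,(176,140,406,365),3,"top");print(bush(d,193,303,236,340,125,.034)[1:3],bush(d,230,247,268,282,125,.034)[1:3])
s=.5645
for x in(-.04,0,-.034): 
  a=np.radians(11.43);S=np.array([.5879,.1155]);P=S+x*np.array([-np.sin(a),-np.cos(a)]);print(x,proj(d,[*P,.085]))
E
```

```text
t 12.675 p [ 0.451  -0.376   0.3667] along(mm) 542.9 lat -36.9 yaw -10.7 tilt [1.3 0.1] zz 1.30 F [-0.6  0.9  0.2] gap 0.0566
(array([0.5161, 0.3483]), np.float64(-79.9)) (array([0.6104, 0.2933]), np.float64(-66.7))
-0.04 [[335.21556957 270.6212057 ]]
0 [[360.50522319 276.22215401]]
-0.034 [[339.00800463 271.4611236 ]]
```

View pics/c4.png

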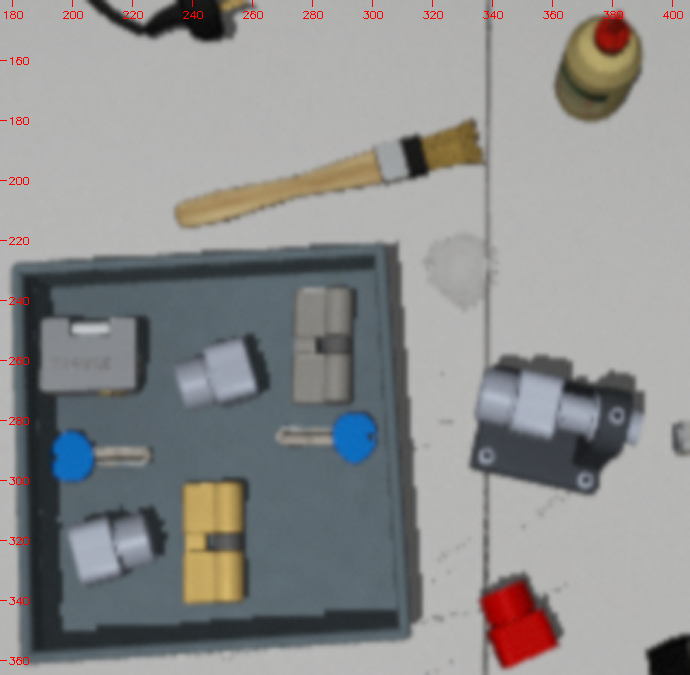

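The picture shows the bush on the journal with its head up against the thicker part (u 336 to 363, v 258 to 285). The other two bushes, both locks, the padlock and both key blanks are unmoved in the bin. One numeric check of the seating.

Run:
```python
from h import *
d=pickle.load(open("im4.pkl","rb"));g=cv2.cvtColor(d["img"],cv2.COLOR_RGB2GRAY)
for v in(269,271,273):print(v,g[v,328:370])
for u in(339,342,345,348):print(u,g[256:286,u])
for u in(365,368,371):print(u,g[262:292,u])
a=np.radians(11.43);S=np.array([.5879,.1155]);s=np.array([-np.sin(a),-np.cos(a)])
for x,z in((0,.101),(0,.0945),(-.022,.101),(-.04,.098),(-.04,.085)):print(x,z,proj(d,[*(S+x*s),z]))
```

```text
269 [183 182 181 181 181 180 177 162 141 148 157 158 155 153 150 149 148 146
 140 129 120 153 174 178 178 179 178 178 178 176 176 175 173 172 154  96
  44  29  29  27  29  29]
271 [182 182 181 181 183 183 175 154 154 176 182 183 179 177 174 169 165 159
 149 142 126 160 175 177 176 178 177 177 179 179 179 179 178 175 156 120
  95  88  80  67  55  48]
273 [181 181 181 183 182 180 169 142 152 168 174 177 179 183 184 185 186 181
 167 161 160 173 179 179 179 179 179 179 178 179 179 178 178 168 143 144
 144 138 134 131 124 117]
339 [161 161 162 161 158 144 113 100 109 124 135 143 149 158 170 183 185 177
 167 159 153 147 136 120  97  75  67  65  64  64]
342 [182 179 165 135 109  78  55  70  96 115 129 138 144 150 160 174 185 184
 175 165 158 152 143 132 115  90  72  66  66  64]
345 [181 168 124  87  78  73  53  51  77 101 118 130 139 146 150 159 171 181
 177 164 153 144 138 128 116  97  85  76  69  65]
348 [181 172 136  95  80  77  66  49  59  84 105 119 122 120 119 126 145 160
 168 169 169 171 174 172 168 156 139 110  82  71]
365 [ 80  80  79  77  64  42  30  29  47  88 118 138 156 168 173 173 167 157
 148 136 119  90  69  64  63  64  64  63  63  63]
368 [180 180 171 134  90  55  34  29  32  55  93 124 143 159 170 173 173 167
 157 147 133 111  79  54  43  39  36  35  32  30]
371 [182 181 172 139 108  81  50  33  28  40  71 104 130 148 160 168 174 172
 164 154 141 125 104  79  60  41  29  28  30  32]
0 0.101 [[361.74788639 274.76998282]]
0 0.0945 [[361.23797938 275.36585809]]
-0.022 0.101 [[347.59926506 271.63676398]]
-0.04 0.098 [[335.87261001 269.36813815]]
-0.04 0.085 [[335.21556957 270.6212057 ]]
```

```bash
python3 -c "
from cell import bot;print(bot.close_job())"
```

```text
the job is handed in; nothing more can be done
None
```

The right bush is on the spindle, up against the shoulder and released, and the job is handed in at about 12.7 s. The job gives no verdict, so this rests on my own checks.

- **Which bush:** I tried one, the bush nearest the spindle, at top-view pixel (284,317). I can't tell whether that is a, b or c.
- **Fit:** It slid on head first with almost no force and stopped within about 0.5 mm of where the shoulder was expected. Moving it about 1.2 mm up or down met 19 to 27 N, so it has no slack. That makes it the 17.4 mm bush, so I left the other two untried.
- **Final top view:** Both ends of the bush are within about 1 pixel (1 to 1.5 mm) of the seated position. The other two bushes measured in the same place as at the start. The locks, key blanks, brush, oil bottle and red look-alike also look unmoved.
- **Not checked:** During the insertion the arm blocked the top camera and a black handle hid the spindle tip from the scene camera. I aligned the bush from the measured tool pose and by feel.

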